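Tighten the click cap on the base dispenser

TASK

The dispenser of model bases has just been refilled: fetch its winged click cap from the shelf, set it fully down over the square spindle on top of the dispenser, and tighten it clockwise (seen from above) by its wing until its ratchet clicks and slips. One or two clicks is right, a third wears the ratchet; do not lean hard on the cap, then let go, leaving it in place and the other things on the shelf where they are.

Things in the scene. Friction and masses are not known exactly. Their poses are not given: they have to be found in the camera images.
- wing (a point): grip point of the loose click cap (white plastic grip on a black hub), which stands upright on the shelf, 65 mm tall in all. From the bottom: a square hub 37 x 37 x 22.5 mm, a round disc 48 mm across and 6 mm thick, and on it an upright flat wing 44 mm long, 14 mm thick, 36 mm high, to be gripped across its thickness. This point: on the axis, 22 mm above the disc, 14 mm below the wing top, 50.5 mm above the underside; x along the wing, y across it, z up
- socket_mouth (a point): centre of the cap's underside, where a 22.4 mm square socket, 18.5 mm deep, opens downward in the hub. z up the cap's axis, x and y parallel to the socket's sides; before any click x is also parallel to the wing
- spindle_top (a point): centre of the top of the upright steel spindle on the dispenser: 20 mm square, 17 mm tall above the collar, the top 5 mm tapering to 14 mm square. x and y parallel to its sides, z up. It turns easily (0.03 N m) with the cap, clockwise seen from above, by an amount that differs every time and cannot be seen (about 0.3 to 1.1 rad, plus up to 0.25 rad of play in the socket), and then stops hard
- collar (a point): centre of the top face of the round aluminium collar, 58 mm across, 91 mm above the shelf, fixed on top of the dispenser, a grey box 80 x 80 x 85 mm with a chute in front. The spindle stands up from here; the cap is fully down when its underside rests on the collar
- clutch (a joint): slip of the winged grip on the cap's hub (rad), 0 at the start, growing when the grip is turned clockwise past the hub. The ratchet holds the two together (giving up to 0.08) until the spindle has stopped; the moment then climbs to 0.2 to 0.3 N m and falls away sharply as it clicks past a crest at 0.1, again at 0.3 and at 0.5 (third click). It cannot slip the other way from 0
- armoured_car: red plastic model armoured car, 105 x 56 x 56 mm, a bystander; origin at the centre of its underside
- queen: walnut chess queen, 34 mm wide, 82 mm tall, a bystander; origin at the centre of its underside
- stone_fence: grey resin stone fence, 116 x 22 x 34 mm, a bystander; origin at the centre of its underside
- saucer: white ceramic saucer, 120 mm across, 18 mm tall, a bystander; origin at the centre of its underside
- paint_pot: small paint pot, 34 mm across, 45 mm tall, a bystander; origin at the centre of its underside
- base_stack: stack of black acrylic discs, 25 mm across, 19 mm tall, a bystander; origin at the centre of its underside
There are look-alikes about, which are no part of the job. Leave any purple or yellow look-alike of the part that bears wing alone.

How it is judged:
On the way, in this order (a step that is already met when the one before it is completed fails the run):
1. the cap is fully down over the spindle, not yet clicked (horizontal distance between socket_mouth and collar below 0.004 m and z of socket_mouth in the frame of collar below 0.0035 m and value of joint clutch below 0.1 rad), for 0.1 s.
2. the ratchet clicks (value of joint clutch above 0.11 rad), for 0.05 s.
At the end, for the whole second after the job is handed in: The cap is seated over the spindle (underside within 3.5 mm of the collar, within 4 mm of its centre, upright within 0.08 rad), its ratchet has slipped one or two clicks (clutch between 0.11 and 0.5 rad) and it has been let go and is at rest (horizontal distance between socket_mouth and collar below 0.004 m and z of socket_mouth in the frame of collar below 0.0035 m and angle between socket_mouth's own z axis and vertical below 0.08 rad and value of joint clutch between 0.11 and 0.5 rad and velocity of joint clutch below 0.1 rad/s); the robot touches nothing.
It fails at once if a third click (value of joint clutch above 0.52 rad).
It fails at once if the cap pressed on the dispenser with more than 60 N (contact force between cap and dispenser above 60 N).
It fails at once if another thing on the shelf shifted by more than 25 mm (distance of any of armoured_car, queen, stone_fence, saucer, paint_pot, base_stack from where it was at the start of the episode above 0.025 m).
It also fails if it takes over 72 s, if anything falls off the work surface, if the arm or the gripper's body presses on something with over 40 N, if the wrist force passes 120 N, or if a joint passes its speed limit or range.

ROBOT

A 6-joint arm with a two-finger parallel gripper is mounted at the origin on the work surface. World frame = base frame: x ahead of the robot, y to its left, z up, the work surface at z = 0. Lengths are in m, angles in rad, forces in N, time in s.
With the tool pointing down it reaches from about 0.275 to 0.775 m from the base axis. Payload 14.6 kg.
Tool frame: the origin (TCP) lies at the very end of the fingers, on their centre line; the grasp point (between the pads) lies 19 mm behind it; x points along the fingers, z is the direction in which the jaws open and shut, and the axes are right-handed (so a half turn about x gives the same grasp; the last joint's range is limited). The gripper opens to 85 mm and grips with 20 to 120 N. Pads are 22 mm wide; open, the fingers measure 114 mm over their backs; the gripper's body (76 mm by 85 mm) begins 54 mm behind the grasp point. The pads swing forward as they close: fully open they stand 13 mm farther back than shut.
Start: joints at [-1.439, 0.263, -0.048, 1.259, 0, 1.415], TCP at [0.149, -0.504, 0.231] pointing down, gripper open.
Joint ranges: [-2.65, 2.65], [-0.89, 1.7], [-1.18, 1.37], [-2.13, 2.11], [-1.35, 1.29], [-3.14, 3.14]. Speed limits (rad/s): [1.89, 1.89, 2.57, 2.79, 3.14, 3.14].

INTERFACE

Orientations are given as a rotation vector (axis times angle).
In Python, from station import get_state, read_camera, camera_info, close_job gives the robot as it stands.
- The arm moves only by the tool send_rows, never from a script. Its argument "targets" is a list of rows, each an object with "travel": the shift along the tool's x, y, z in cm, a list of three; "roll": the turn about the tool's x in degrees. A call has 1 to 12 rows; each row is the pose to reach, as a shift and turn from the pose commanded when the call began, along the tool's axes at that moment; what a row does not reach only later rows make up. A row lasts 1/12 s, in which the tool goes at most 41.7 mm and 7.16 degrees, less where a joint would pass 70% of its speed; a pose out of reach is approached as far as the arm can. A call with a gripper value outside its range is refused whole. "claw" is the opening, from -1 (shut) to 1 (fully open), set as the call begins (left out, the last holds). The fingers move at their own pace and stop on an object; "newtons" is the grip in N (left out, the last holds). Time passes only in rows, so rows that repeat a pose let the fingers close. It gives the time, the measured TCP pose, the force and the opening at its end, in the units of the state.
- get_state(): the state, without advancing time (a new reading comes with each control period).
- read_camera(name): name is "scene" or "top"; returns the picture (480x640x3 uint8, red, green, blue); there is no depth.
- camera_info(name): a dict with "vfov" (degrees; the focal length in pixels is half the picture's height over the tangent of half this angle, whatever the lens; pixels are square), "cx", "cy" (the principal point, pixels), "R" (3x3) and "t" (3): a world point X has camera coordinates R X + t. Camera axes: x right, y down, z forward; pixel columns grow to the right and rows downward; lengths in m; the calibration is good to about 2 mm. A picture is of the moment at which its call begins. camera_info takes no time and is no camera call.
- close_job(): hands the job in, once; it reports no verdict.
The state is a dict: "t": time; "joints": joint angles; "qd": joint speeds; "joint_torque": joint torques, N m; "tcp_pos": TCP position; "orientation": TCP orientation; "wrist_force": force on the tool from outside, world axes, zero at the start; "ft_torque": the same for the moment, N m; "grip_width": finger opening in m.
Only numpy, scipy, OpenCV 4.12 (cv2) and the standard library are available. Lean on these libraries where they do the work, as an engineer would, in place of code of your own. Each camera call takes 0.05 s, during which the arm holds its last target. There are 200 camera calls.

## Working session

There is one attempt and no reset: what is moved stays moved. The work goes in short steps, Python scripts to look and compute and a tool call to move; the robot and the scene stay as the last step left them, time stands still between calls to the robot, and variables do not carry over. Pictures are saved under pics/ and viewed, about 8 in all and at most 12, crops included, and the job is handed in when it is done.

Besides the shell and the picture viewer there is one more tool, called after "Request:" by a JSON object that holds its "fn" and its "kwargs", one argument or row to a line. send_rows: Moves the arm, as the interface text tells. Its arguments: {"type":"object","properties":{"targets":{"type":"array"},"claw":{"type":"number"},"newtons":{"type":"number"}},"required":["targets"]}

```bash
mkdir -p pics; python3 - <<'E'
from station import *
import cv2,json
for n in("scene","top"):
    cv2.imwrite(f"pics/{n}0.png",read_camera(n)[:,:,::-1]); 
    i=camera_info(n); print(n,i)
print(get_state())
E
```

```text
scene {'vfov': 42.85527757181528, 'cx': 310.8129293217579, 'cy': 245.23481579160628, 'R': array([[ 0.63773642,  0.77019646, -0.00946917],
       [ 0.58187169, -0.48978247, -0.64925994],
       [-0.50469554,  0.40854687, -0.76050763]]), 't': array([-0.36488081, -0.2753579 ,  1.70635338])}
top {'vfov': 50.97345227050391, 'cx': 314.59154601198463, 'cy': 243.84632688326167, 'R': array([[-0.00822726, -0.9997845 ,  0.01905938],
       [-0.99724427,  0.00679803, -0.07387591],
       [ 0.07373042, -0.01961466, -0.9970853 ]]), 't': array([-0.04407447,  0.57085809,  1.0348702 ])}
{'t': 0.1, 'joints': array([-1.43929859e+00,  2.63501404e-01, -4.88509513e-02,  1.25938763e+00,
       -1.75558463e-05,  1.41549911e+00]), 'qd': array([9.36577967e-04, 7.64363389e-04, 1.62895009e-04, 4.52017267e-05,
       1.47388584e-03, 6.04239325e-04]), 'joint_torque': array([ 3.92406480e-03, -6.38578963e+01,  3.85062861e+01,  1.00873088e-02,
       -7.34491482e-05, -1.04254312e-05]), 'tcp_pos': array([ 0.14847269, -0.50332774,  0.2308678 ]), 'orientation': array([ 0.99602814,  1.3320186 , -0.99492611]), 'wrist_force': array([0.24832733, 0.6087008 , 0.17073607]), 'ft_torque': array([0.00018804, 0.00549539, 0.0795024 ]), 'grip_width': 0.08546827166476714}
```

View pics/scene0.png

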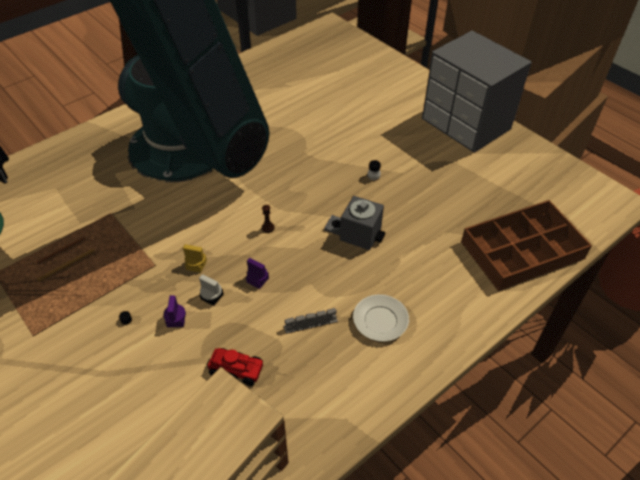

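View pics/top0.png

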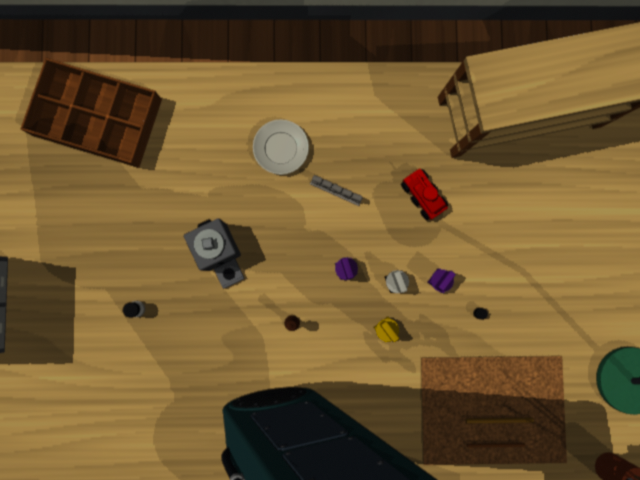

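Candidates for the cap, as top / scene pixels:
- White: (397,282) / (209,290). It has a white grip on a black hub, so this is the one.
- Purple: (346,268) / (257,272) and (441,280) / (175,312).
- Yellow: (388,328) / (194,258).

Next I'll take a close crop of the white cap and the dispenser.

```bash
python3 - <<'E'
import cv2,numpy as np
t=cv2.imread("pics/top0.png");s=cv2.imread("pics/scene0.png")
c=lambda im,u,v:cv2.resize(im[v-18:v+19,u-25:u+25],(400,296),interpolation=cv2.INTER_CUBIC)
a=np.vstack([np.hstack([c(t,397,282),c(s,209,290)]),np.hstack([c(t,211,243),c(s,363,215)])])
cv2.imwrite("pics/crop1.png",a)
E
```

```text
(no output)
```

View pics/crop1.png

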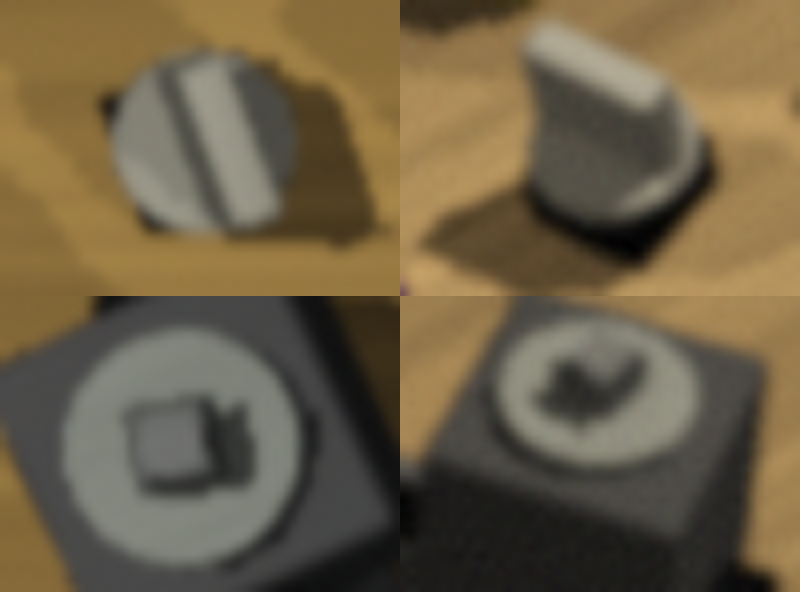

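The crop confirms the white grip on a black hub, with the wing-top centre at about top (400.4,281.3) and scene (208.6,279.9). The dispenser collar is at top (208.8,243.9) and scene (362.6,208.9), and the spindle is nearly square to the top image, at about -7°.

```bash
cat > h.py <<'E'
import numpy as np,cv2
from station import *
def ray(n,u,v):
    i=camera_info(n);f=240/np.tan(np.radians(i["vfov"]/2));R=i["R"]
    return -R.T@i["t"],R.T@np.array([(u-i["cx"])/f,(v-i["cy"])/f,1])
def onz(n,u,v,z):
    o,d=ray(n,u,v);return o+d*(z-o[2])/d[2]
def tri(a,b):
    A=[];y=[]
    for n,p in(("top",a),("scene",b)):
        o,d=ray(n,*p);d=d/np.linalg.norm(d);P=np.eye(3)-np.outer(d,d);A.append(P);y.append(P@o)
    return np.linalg.lstsq(np.vstack(A),np.hstack(y),rcond=None)[0]
def proj(n,X):
    i=camera_info(n);f=240/np.tan(np.radians(i["vfov"]/2));c=np.asarray(X)@i["R"].T+i["t"]
    return c[...,:2]/c[...,2:]*f+[i["cx"],i["cy"]]
E
python3 - <<'E'
from h import *
np.set_printoptions(precision=4,suppress=True)
T=lambda x,y,o:(o[0]+x/8-.5,o[1]+y/8-.5)
ct,cs,dt,ds=(372,264),(184,272),(186,225),(338,197)
for nm,a,b,z in(("wing top",T(231,142,ct),T(197,63,cs),.065),("collar",T(182,151,dt),T(197,95,ds),.091),("spindle",T(168,147,dt),T(210,59,ds),.108)):
    print(nm,tri(a,b),onz("top",*a,z),onz("scene",*b,z))
print("disc",onz("top",*T(204,143,ct),.0285))
p,q=onz("top",*T(205,65,ct),.065),onz("top",*T(257,218,ct),.065);d=q-p
print("wing len",np.linalg.norm(d),"ang",np.degrees(np.arctan2(d[1],d[0])))
p,q=onz("scene",*T(137,30,cs),.065),onz("scene",*T(258,97,cs),.065);d=q-p
print("wing scene",np.linalg.norm(d),np.degrees(np.arctan2(d[1],d[0])))
for a,b in(((133,116),(203,109)),((140,186),(208,179)),((133,116),(140,186)),((203,109),(208,179))):
    d=onz("top",*T(*b,dt),.105)-onz("top",*T(*a,dt),.105);print(np.linalg.norm(d),np.degrees(np.arctan2(d[1],d[0])))
# dispenser region big crops, 16x
t=cv2.imread("pics/top0.png");s=cv2.imread("pics/scene0.png")
c=lambda im,u,v:cv2.resize(im[v-12:v+13,u-12:u+13],(400,400),interpolation=cv2.INTER_LANCZOS4)
o=np.hstack([c(t,208,243),c(s,363,206)]);o=cv2.convertScaleAbs(o,alpha=1.5,beta=-40)
cv2.imwrite("pics/crop2.png",o)
from scipy.spatial.transform import Rotation
st=get_state();print(Rotation.from_rotvec(st["orientation"]).as_matrix())
E
```

```text
wing top [ 0.4907 -0.2188  0.0674] [ 0.4908 -0.2191  0.065 ] [ 0.4888 -0.2182  0.065 ]
collar [0.5672 0.1596 0.0951] [0.5677 0.1606 0.091 ] [0.5643 0.1622 0.091 ]
spindle [0.5679 0.1613 0.1089] [0.5674 0.1607 0.108 ] [0.5676 0.1629 0.108 ]
disc [ 0.4906 -0.219   0.0285]
wing len 0.04030496943355665 ang -162.24272550760085
wing scene 0.04203891489463384 17.275769464029768
0.016844137046126917 -84.61796279174631
0.01634656585871234 -84.47619354484138
0.0169916495665581 -173.87117882482488
0.016952008971230986 -175.5513957490447
[[-0.0001  0.9592  0.2829]
 [ 0.0009  0.2829 -0.9592]
 [-1.      0.0001 -0.0009]]
```

View pics/crop2.png

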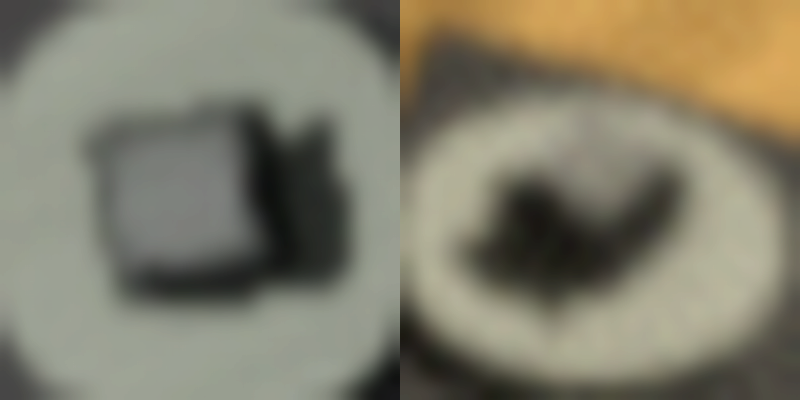

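The measurements agree between the two cameras:
- **Cap:** (0.4905, -0.219), wing at 17.5°.
- **Spindle:** (0.5675, 0.161), sides at about 5.3°.

I'll grasp with the jaws half-turned from now, so the last joint has plenty of clockwise room at the dispenser.

Request:
{"fn": "send_rows", "kwargs": {
  "targets": [
    {"travel": [0, 3.4, -1.46], "roll": -7},
    {"travel": [0, 6.8, -2.93], "roll": -14},
    {"travel": [0, 10.2, -4.39], "roll": -21},
    {"travel": [0, 13.6, -5.86], "roll": -28},
    {"travel": [0, 17.0, -7.3], "roll": -35},
    {"travel": [0, 20.4, -8.8], "roll": -42},
    {"travel": [0, 23.8, -10.2], "roll": -49},
    {"travel": [0, 27.2, -11.7], "roll": -56},
    {"travel": [0, 30.6, -13.2], "roll": -63},
    {"travel": [0, 34.0, -14.6], "roll": -70},
    {"travel": [0, 37.4, -16.1], "roll": -77},
    {"travel": [0, 40.8, -17.6], "roll": -84}
  ],
  "claw": 0,
  "newtons": 40
}}

```text
t: 1.1
tcp_pos: [0.4911, -0.2177, 0.2311]
orientation: [-0.148, 1.566, 0.148]
wrist_force: [0.5, -0.6, 0.3]
grip_width: 0.0424
```

Request:
{"fn": "send_rows", "kwargs": {
  "targets": [
    {"travel": [0, 0, 0], "roll": -80},
    {"travel": [0, 0, 0], "roll": -80},
    {"travel": [0, 0, 0], "roll": -80},
    {"travel": [0, 0, 0], "roll": -80},
    {"travel": [0, 0, 0], "roll": -80},
    {"travel": [0, 0, 0], "roll": -80},
    {"travel": [0, 0, 0], "roll": -80},
    {"travel": [0, 0, 0], "roll": -80},
    {"travel": [0, 0, 0], "roll": -80},
    {"travel": [0, 0, 0], "roll": -80},
    {"travel": [0, 0, 0], "roll": -80},
    {"travel": [0, 0, 0], "roll": -80}
  ]
}}

```text
t: 2.1
tcp_pos: [0.4899, -0.2192, 0.231]
orientation: [-1.219, 1.203, 1.22]
wrist_force: [-0.3, 0.6, 0.4]
grip_width: 0.0431
```

Request:
{"fn": "send_rows", "kwargs": {
  "targets": [
    {"travel": [0, 0, 0], "roll": -7},
    {"travel": [0, 0, 0], "roll": -14},
    {"travel": [0, 0, 0], "roll": -17},
    {"travel": [0, 0, 0], "roll": -17},
    {"travel": [0, 0, 0], "roll": -17}
  ]
}}

```text
t: 2.52
tcp_pos: [0.49, -0.2193, 0.2312]
orientation: [-1.426, 1.052, 1.427]
wrist_force: [-1.2, -0.2, 0.3]
grip_width: 0.043
```

```bash
cat >> h.py <<'E'
from scipy.spatial.transform import Rotation
def pose():
    s=get_state();R=Rotation.from_rotvec(s["orientation"]).as_matrix()
    print("t",s["t"],"tcp",s["tcp_pos"].round(4),"yaw z",np.degrees(np.arctan2(R[1,2],R[0,2])).round(2),"j",s["joints"].round(3),"F",s["wrist_force"].round(2),"M",s["ft_torque"].round(3),"w",round(s["grip_width"],4))
    return s,R
def go(x,y,z):
    s,R=pose();print("travel cm",(100*R.T@(np.array([x,y,z])-s["tcp_pos"])).round(2))
E
python3 -c "
from h import *
go(.4905,-.219,.034)"
```

```text
t 2.5167 tcp [ 0.49   -0.2193  0.2312] yaw z 107.18 j [-0.573  0.284 -0.019  1.268  0.    -0.873] F [-1.18 -0.17  0.32] M [-0.002  0.023 -0.016] w 0.043
travel cm [ 1.972e+01 -6.000e-02  1.000e-02]
```

Request:
{"fn": "send_rows", "kwargs": {
  "targets": [
    {"travel": [4, -0.05, 0]},
    {"travel": [8, -0.05, 0]},
    {"travel": [12, -0.05, 0]},
    {"travel": [14, -0.05, 0]},
    {"travel": [15, -0.05, 0]},
    {"travel": [15, -0.05, 0]},
    {"travel": [15, -0.05, 0]}
  ]
}}

```text
validation failed for argument at $.ta...
```

```bash
python3 - <<'E'
from h import *
pose()
t=read_camera("top")[:,:,::-1];s=read_camera("scene")[:,:,::-1]
c=lambda im,u,v:cv2.resize(im[v-25:v+25,u-25:u+25],(400,400),interpolation=cv2.INTER_CUBIC)
cv2.imwrite("pics/crop3.png",np.hstack([c(t,397,282),c(s,209,285)]))
E
```

```text
t 2.5167 tcp [ 0.49   -0.2193  0.2312] yaw z 107.18 j [-0.573  0.284 -0.019  1.268  0.    -0.873] F [-1.18 -0.17  0.32] M [-0.002  0.023 -0.016] w 0.043
```

View pics/crop3.png

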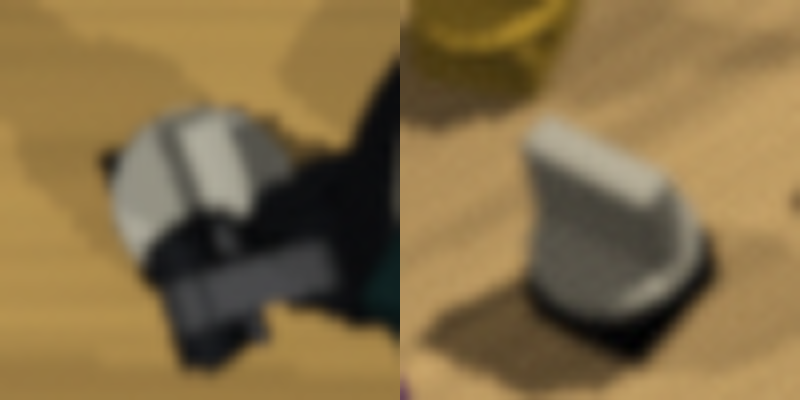

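The move was refused because every row needs "roll". The crop shows the gripper still high and the cap untouched. I'll resend it.

Request:
{"fn": "send_rows", "kwargs": {
  "targets": [
    {"travel": [4, -0.05, 0], "roll": 0},
    {"travel": [8, -0.05, 0], "roll": 0},
    {"travel": [12, -0.05, 0], "roll": 0},
    {"travel": [14, -0.05, 0], "roll": 0},
    {"travel": [15, -0.05, 0], "roll": 0},
    {"travel": [15, -0.05, 0], "roll": 0},
    {"travel": [15, -0.05, 0], "roll": 0}
  ]
}}

```text
t: 3.2
tcp_pos: [0.4905, -0.2192, 0.0813]
orientation: [-1.428, 1.051, 1.429]
wrist_force: [-0.5, 0.4, 1.1]
grip_width: 0.0426
```

```bash
python3 - <<'E'
from h import *
pose()
t=read_camera("top")[:,:,::-1];s=read_camera("scene")[:,:,::-1]
c=lambda im,u,v:cv2.resize(im[v-25:v+25,u-25:u+25],(400,400),interpolation=cv2.INTER_CUBIC)
cv2.imwrite("pics/crop4.png",np.hstack([c(t,397,282),c(s,209,285)]))
E
```

```text
t 3.2 tcp [ 0.4905 -0.2192  0.0813] yaw z 107.34 j [-0.572  0.375 -0.31   0.887 -0.    -0.875] F [-0.53  0.42  1.12] M [-0.023 -0.024  0.003] w 0.0426
```

View pics/crop4.png

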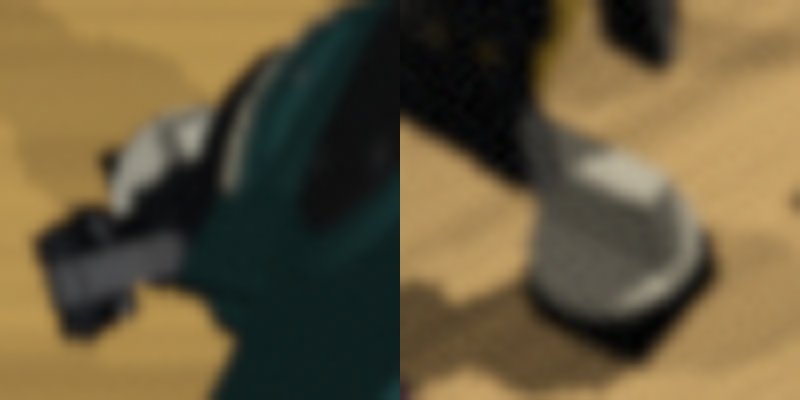

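The fingers straddle the wing, one on each side in the scene view, and the cap has not moved. I'll go down and close.

Request:
{"fn": "send_rows", "kwargs": {
  "targets": [
    {"travel": [2, 0, 0], "roll": 0},
    {"travel": [3.5, 0, 0], "roll": 0},
    {"travel": [4.3, 0, 0], "roll": 0},
    {"travel": [4.6, 0, 0], "roll": 0},
    {"travel": [4.6, 0, 0], "roll": 0},
    {"travel": [4.6, 0, 0], "roll": 0}
  ]
}}

```text
t: 3.8
tcp_pos: [0.4909, -0.2194, 0.0361]
orientation: [-1.43, 1.05, 1.429]
wrist_force: [-0.8, 0.1, 0.7]
grip_width: 0.0428
```

Request:
{"fn": "send_rows", "kwargs": {
  "targets": [
    {"travel": [0, 0, 0], "roll": 0},
    {"travel": [0, 0, 0], "roll": 0},
    {"travel": [0, 0, 0], "roll": 0},
    {"travel": [0, 0, 0], "roll": 0},
    {"travel": [0, 0, 0], "roll": 0},
    {"travel": [0, 0, 0], "roll": 0},
    {"travel": [0, 0, 0], "roll": 0},
    {"travel": [0, 0, 0], "roll": 0}
  ],
  "claw": -1,
  "newtons": 50
}}

```text
t: 4.47
tcp_pos: [0.4908, -0.2194, 0.0358]
orientation: [-1.431, 1.05, 1.429]
wrist_force: [-0.5, 1.1, 6.0]
grip_width: 0.0129
```

```bash
python3 -c "
from h import *
pose()"
```

```text
t 4.4667 tcp [ 0.4908 -0.2194  0.0358] yaw z 107.43 j [-0.572  0.42  -0.38   0.77  -0.    -0.876] F [-0.55  1.1   5.99] M [0.082 0.151 0.041] w 0.0129
```

Request:
{"fn": "send_rows", "kwargs": {
  "targets": [
    {"travel": [-1, 0, 0], "roll": 0},
    {"travel": [-4, 0, 0], "roll": 0},
    {"travel": [-8, 0, 0], "roll": 0},
    {"travel": [-12, 0, 0], "roll": 0},
    {"travel": [-15, 0, 0], "roll": 0},
    {"travel": [-16, 0, 0], "roll": 0},
    {"travel": [-16, 0, 0], "roll": 0},
    {"travel": [-16, 0, 0], "roll": 0}
  ]
}}

```text
t: 5.13
tcp_pos: [0.4905, -0.2192, 0.1951]
orientation: [-1.43, 1.05, 1.429]
wrist_force: [-0.8, 0.8, -1.3]
grip_width: 0.0131
```

```bash
python3 -c "
from h import *
go(.5675,.161,.196)"
```

```text
t 5.1333 tcp [ 0.4905 -0.2192  0.1951] yaw z 107.43 j [-0.572  0.297 -0.099  1.175  0.    -0.876] F [-0.82  0.82 -1.25] M [ 0.005  0.012 -0.021] w 0.0131
travel cm [ -0.1  -18.73  33.97]
```

Request:
{"fn": "send_rows", "kwargs": {
  "targets": [
    {"travel": [0, -1.0, 1.8], "roll": 1},
    {"travel": [0, -2.6, 4.7], "roll": 2},
    {"travel": [0, -4.4, 8], "roll": 3},
    {"travel": [0, -6.3, 11.4], "roll": 4},
    {"travel": [0, -8.2, 14.9], "roll": 5},
    {"travel": [0, -10.1, 18.3], "roll": 7},
    {"travel": [0, -12, 21.8], "roll": 8},
    {"travel": [0, -13.9, 25.2], "roll": 10},
    {"travel": [0, -15.6, 28.4], "roll": 11},
    {"travel": [0, -17.2, 31.2], "roll": 12},
    {"travel": [0, -18.3, 33.2], "roll": 12},
    {"travel": [0, -18.7, 34], "roll": 12}
  ]
}}

```text
t: 6.13
tcp_pos: [0.5666, 0.164, 0.1931]
orientation: [-1.279, 1.164, 1.283]
wrist_force: [0.1, 0.5, -0.8]
grip_width: 0.0136
```

Request:
{"fn": "send_rows", "kwargs": {
  "targets": [
    {"travel": [0, 0, 0], "roll": 0},
    {"travel": [0, 0, 0], "roll": 0},
    {"travel": [0, 0, 0], "roll": 0},
    {"travel": [0, 0, 0], "roll": 0}
  ]
}}

```text
t: 6.47
tcp_pos: [0.5669, 0.16, 0.195]
orientation: [-1.278, 1.164, 1.278]
wrist_force: [0.5, 0.2, -1.8]
grip_width: 0.0132
```

```bash
python3 - <<'E'
from h import *
go(.5675,.161,.155)
t=read_camera("top")[:,:,::-1];s=read_camera("scene")[:,:,::-1]
c=lambda im,u,v:cv2.resize(im[v-32:v+32,u-32:u+32],(400,400),interpolation=cv2.INTER_CUBIC)
cv2.imwrite("pics/crop5.png",np.hstack([c(t,208,243),c(s,363,195)]))
E
```

```text
t 6.4667 tcp [0.5669 0.16   0.195 ] yaw z 95.35 j [ 0.137  0.386  0.038  1.223 -0.     0.043] F [ 0.51  0.19 -1.76] M [-0.027 -0.036  0.028] w 0.0132
travel cm [ 4.   -0.07  0.09]
```

View pics/crop5.png

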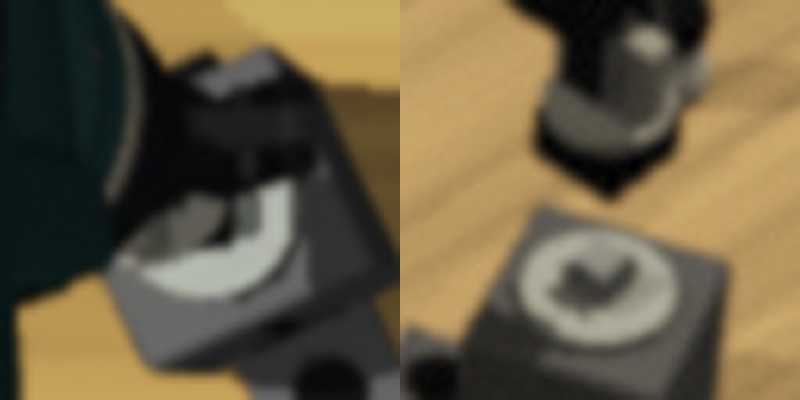

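The cap hangs upright over the spindle, with its hub corner aligned like the spindle's corner in the scene view. I'll descend gently and watch the force.

Request:
{"fn": "send_rows", "kwargs": {
  "targets": [
    {"travel": [2, -0.05, 0.1], "roll": 0},
    {"travel": [4, -0.05, 0.1], "roll": 0},
    {"travel": [4.8, -0.05, 0.1], "roll": 0},
    {"travel": [5.2, -0.05, 0.1], "roll": 0},
    {"travel": [5.4, -0.05, 0.1], "roll": 0},
    {"travel": [5.4, -0.05, 0.1], "roll": 0},
    {"travel": [5.4, -0.05, 0.1], "roll": 0}
  ]
}}

```text
t: 7.15
tcp_pos: [0.5679, 0.1622, 0.1421]
orientation: [-1.279, 1.162, 1.278]
wrist_force: [0.2, 0.0, -0.6]
grip_width: 0.0132
```

Request:
{"fn": "send_rows", "kwargs": {
  "targets": [
    {"travel": [0.1, 0, 0], "roll": 0},
    {"travel": [0.2, 0, 0], "roll": 0},
    {"travel": [0.3, 0, 0], "roll": 0},
    {"travel": [0.3, 0, 0], "roll": 0}
  ]
}}

```text
t: 7.48
tcp_pos: [0.5675, 0.1622, 0.1383]
orientation: [-1.279, 1.163, 1.278]
wrist_force: [0.1, -0.7, -1.1]
grip_width: 0.013
```

```bash
python3 -c "
from h import *
pose()"
```

```text
t 7.4833 tcp [0.5675 0.1622 0.1383] yaw z 95.43 j [ 0.14   0.415 -0.074  1.082 -0.     0.046] F [ 0.12 -0.69 -1.05] M [-0.19  -0.111 -0.019] w 0.013
```

Request:
{"fn": "send_rows", "kwargs": {
  "targets": [
    {"travel": [0.2, 0, 0], "roll": 0},
    {"travel": [0.4, 0, 0], "roll": 0},
    {"travel": [0.6, 0, 0], "roll": 0},
    {"travel": [0.7, 0, 0], "roll": 0},
    {"travel": [0.7, 0, 0], "roll": 0}
  ]
}}

```text
t: 7.9
tcp_pos: [0.5674, 0.1621, 0.131]
orientation: [-1.279, 1.163, 1.279]
wrist_force: [0.0, -2.7, -2.4]
grip_width: 0.0129
```

```bash
python3 -c "
from h import *
pose()"
```

```text
t 7.9 tcp [0.5674 0.1621 0.131 ] yaw z 95.43 j [ 0.14   0.419 -0.087  1.065 -0.     0.046] F [ 0.04 -2.69 -2.39] M [-0.534 -0.148  0.077] w 0.0129
```

The cap slides on with a small sideways load of -2.7 N in y, so I'll ease y by 0.7 mm and continue down.

Request:
{"fn": "send_rows", "kwargs": {
  "targets": [
    {"travel": [0.1, 0, -0.07], "roll": 0},
    {"travel": [0.2, 0, -0.07], "roll": 0},
    {"travel": [0.3, 0, -0.07], "roll": 0},
    {"travel": [0.4, 0, -0.07], "roll": 0},
    {"travel": [0.4, 0, -0.07], "roll": 0},
    {"travel": [0.4, 0, -0.07], "roll": 0}
  ]
}}

```text
t: 8.4
tcp_pos: [0.5675, 0.1616, 0.1272]
orientation: [-1.279, 1.163, 1.279]
wrist_force: [-0.7, 0.0, -0.7]
grip_width: 0.0129
```

```bash
python3 -c "
from h import *
pose()"
```

```text
t 8.4 tcp [0.5675 0.1616 0.1272] yaw z 95.44 j [ 0.139  0.421 -0.094  1.055  0.     0.044] F [-0.72  0.04 -0.72] M [ 0.013  0.035 -0.045] w 0.0129
```

Force is near zero again. I'll go down in 0.5 mm steps until it touches the collar.

Request:
{"fn": "send_rows", "kwargs": {
  "targets": [
    {"travel": [0.03, 0, 0], "roll": 0},
    {"travel": [0.05, 0, 0], "roll": 0},
    {"travel": [0.05, 0, 0], "roll": 0}
  ]
}}

```text
t: 8.65
tcp_pos: [0.5676, 0.1616, 0.1269]
orientation: [-1.279, 1.163, 1.279]
wrist_force: [-0.6, 0.8, 1.1]
grip_width: 0.0132
```

Request:
{"fn": "send_rows", "kwargs": {
  "targets": [
    {"travel": [0.03, 0, 0], "roll": 0},
    {"travel": [0.05, 0, 0], "roll": 0},
    {"travel": [0.05, 0, 0], "roll": 0}
  ]
}}

```text
t: 8.9
tcp_pos: [0.5676, 0.1616, 0.1268]
orientation: [-1.279, 1.162, 1.278]
wrist_force: [-2.3, 0.3, 7.0]
grip_width: 0.0133
```

It touched down at 0.1268, exactly the expected height, so the cap is seated at about 7 N. I'll wait two rows, then turn clockwise (+roll): 15° first, since the stop can't come before about 17°.

Request:
{"fn": "send_rows", "kwargs": {
  "targets": [
    {"travel": [-0.02, 0, 0], "roll": 0},
    {"travel": [-0.02, 0, 0], "roll": 0},
    {"travel": [-0.02, 0, 0], "roll": 4},
    {"travel": [-0.02, 0, 0], "roll": 8},
    {"travel": [-0.02, 0, 0], "roll": 12},
    {"travel": [-0.02, 0, 0], "roll": 15},
    {"travel": [-0.02, 0, 0], "roll": 15},
    {"travel": [-0.02, 0, 0], "roll": 15}
  ]
}}

```text
t: 9.57
tcp_pos: [0.5677, 0.1615, 0.1269]
orientation: [-1.085, 1.283, 1.085]
wrist_force: [-1.3, -0.6, 6.6]
grip_width: 0.0131
```

```bash
python3 -c "
from h import *
pose()"
```

```text
t 9.5667 tcp [0.5677 0.1615 0.1269] yaw z 80.41 j [ 0.139  0.421 -0.095  1.054 -0.     0.307] F [-1.31 -0.6   6.62] M [-0.119  0.434 -0.092] w 0.0131
```

Request:
{"fn": "send_rows", "kwargs": {
  "targets": [
    {"travel": [0, 0, 0], "roll": 1.5},
    {"travel": [0, 0, 0], "roll": 3},
    {"travel": [0, 0, 0], "roll": 3}
  ]
}}

```text
t: 9.82
tcp_pos: [0.5677, 0.1615, 0.1269]
orientation: [-1.045, 1.305, 1.045]
wrist_force: [-2.7, -0.9, 5.8]
grip_width: 0.0132
```

```bash
python3 -c "
from h import *
pose()"
```

```text
t 9.8167 tcp [0.5677 0.1615 0.1269] yaw z 77.34 j [ 0.139  0.421 -0.095  1.054 -0.     0.36 ] F [-2.71 -0.93  5.83] M [-0.171  0.406 -0.021] w 0.0132
```

Request:
{"fn": "send_rows", "kwargs": {
  "targets": [
    {"travel": [0, 0, 0], "roll": 1.5},
    {"travel": [0, 0, 0], "roll": 3},
    {"travel": [0, 0, 0], "roll": 3}
  ]
}}

```text
t: 10.07
tcp_pos: [0.5677, 0.1615, 0.1269]
orientation: [-1.006, 1.326, 1.005]
wrist_force: [-2.4, -1.6, 6.2]
grip_width: 0.0132
```

```bash
python3 -c "
from h import *
pose()"
```

```text
t 10.0667 tcp [0.5677 0.1615 0.1269] yaw z 74.34 j [ 0.139  0.421 -0.095  1.054 -0.     0.413] F [-2.36 -1.62  6.24] M [-0.177  0.419 -0.014] w 0.0132
```

```bash
cat >> h.py <<'E'
def m():
    s=get_state();R=Rotation.from_rotvec(s["orientation"]).as_matrix()
    print("t",round(s["t"],2),"yaw",np.degrees(np.arctan2(R[1,2],R[0,2])).round(2),"F",s["wrist_force"].round(1),"M",s["ft_torque"].round(3),"j6",s["joint_torque"][5].round(3))
E
python3 -c "
from h import *
m()"
```

```text
t 10.07 yaw 74.34 F [-2.4 -1.6  6.2] M [-0.177  0.419 -0.014] j6 0.545
```

Request:
{"fn": "send_rows", "kwargs": {
  "targets": [
    {"travel": [0, 0, 0], "roll": 1.5},
    {"travel": [0, 0, 0], "roll": 3},
    {"travel": [0, 0, 0], "roll": 3}
  ]
}}

```text
t: 10.32
tcp_pos: [0.5677, 0.1615, 0.1268]
orientation: [-0.966, 1.345, 0.966]
wrist_force: [-2.0, 0.1, 6.0]
grip_width: 0.0131
```

```bash
python3 -c "
from h import *
m()"
```

```text
t 10.32 yaw 71.34 F [-2.   0.1  6. ] M [-0.156  0.376 -0.009] j6 0.545
```

Request:
{"fn": "send_rows", "kwargs": {
  "targets": [
    {"travel": [0, 0, 0], "roll": 1.5},
    {"travel": [0, 0, 0], "roll": 3},
    {"travel": [0, 0, 0], "roll": 3}
  ]
}}

```text
t: 10.57
tcp_pos: [0.5677, 0.1615, 0.1269]
orientation: [-0.927, 1.364, 0.926]
wrist_force: [-2.7, 0.2, 6.7]
grip_width: 0.0131
```

```bash
python3 -c "
from h import *
m()"
```

```text
t 10.57 yaw 68.34 F [-2.7  0.2  6.7] M [-0.211  0.397 -0.037] j6 0.543
```

Request:
{"fn": "send_rows", "kwargs": {
  "targets": [
    {"travel": [0, 0, 0], "roll": 1.5},
    {"travel": [0, 0, 0], "roll": 3},
    {"travel": [0, 0, 0], "roll": 3}
  ]
}}

```text
t: 10.82
tcp_pos: [0.5677, 0.1615, 0.1269]
orientation: [-0.887, 1.382, 0.886]
wrist_force: [-1.8, -0.6, 7.0]
grip_width: 0.0132
```

```bash
python3 -c "
from h import *
m()"
```

```text
t 10.82 yaw 65.34 F [-1.8 -0.6  7. ] M [-0.14   0.402 -0.074] j6 0.542
```

Turned 30° with no stop yet; the joint-6 torque is a very clean signal. Continuing.

Request:
{"fn": "send_rows", "kwargs": {
  "targets": [
    {"travel": [0, 0, 0], "roll": 1.5},
    {"travel": [0, 0, 0], "roll": 3},
    {"travel": [0, 0, 0], "roll": 3}
  ]
}}

```text
t: 11.07
tcp_pos: [0.5677, 0.1615, 0.1269]
orientation: [-0.847, 1.399, 0.846]
wrist_force: [-1.9, -0.3, 6.3]
grip_width: 0.013
```

```bash
python3 -c "
from h import *
m()"
```

```text
t 11.07 yaw 62.34 F [-1.9 -0.3  6.3] M [-0.178  0.468 -0.004] j6 0.541
```

Request:
{"fn": "send_rows", "kwargs": {
  "targets": [
    {"travel": [0, 0, 0], "roll": 1.5},
    {"travel": [0, 0, 0], "roll": 3},
    {"travel": [0, 0, 0], "roll": 3}
  ]
}}

```text
t: 11.32
tcp_pos: [0.5677, 0.1615, 0.1269]
orientation: [-0.807, 1.416, 0.806]
wrist_force: [-2.1, -0.8, 6.2]
grip_width: 0.0134
```

```bash
python3 -c "
from h import *
m()"
```

```text
t 11.32 yaw 59.34 F [-2.1 -0.8  6.2] M [-0.199  0.361 -0.027] j6 0.539
```

Request:
{"fn": "send_rows", "kwargs": {
  "targets": [
    {"travel": [0, 0, 0], "roll": 1.5},
    {"travel": [0, 0, 0], "roll": 3},
    {"travel": [0, 0, 0], "roll": 3}
  ]
}}

```text
t: 11.57
tcp_pos: [0.5677, 0.1615, 0.1268]
orientation: [-0.767, 1.431, 0.766]
wrist_force: [-1.6, -0.9, 6.2]
grip_width: 0.0128
```

```bash
python3 -c "
from h import *
m()"
```

```text
t 11.57 yaw 56.34 F [-1.6 -0.9  6.2] M [-0.208  0.424 -0.029] j6 0.538
```

Request:
{"fn": "send_rows", "kwargs": {
  "targets": [
    {"travel": [0, 0, 0], "roll": 1.5},
    {"travel": [0, 0, 0], "roll": 3},
    {"travel": [0, 0, 0], "roll": 3}
  ]
}}

```text
t: 11.82
tcp_pos: [0.5677, 0.1615, 0.1269]
orientation: [-0.727, 1.446, 0.726]
wrist_force: [-2.6, -0.3, 6.6]
grip_width: 0.0131
```

```bash
python3 -c "
from h import *
m()"
```

```text
t 11.82 yaw 53.33 F [-2.6 -0.3  6.6] M [-0.21   0.354 -0.014] j6 0.536
```

Request:
{"fn": "send_rows", "kwargs": {
  "targets": [
    {"travel": [0, 0, 0], "roll": 1.5},
    {"travel": [0, 0, 0], "roll": 3},
    {"travel": [0, 0, 0], "roll": 3}
  ]
}}

```text
t: 12.07
tcp_pos: [0.5677, 0.1615, 0.1269]
orientation: [-0.686, 1.459, 0.686]
wrist_force: [-3.1, -1.1, 5.5]
grip_width: 0.0132
```

```bash
python3 -c "
from h import *
m()"
```

```text
t 12.07 yaw 50.34 F [-3.1 -1.1  5.5] M [-0.277  0.363 -0.046] j6 0.535
```

Request:
{"fn": "send_rows", "kwargs": {
  "targets": [
    {"travel": [0, 0, 0], "roll": 1.5},
    {"travel": [0, 0, 0], "roll": 3},
    {"travel": [0, 0, 0], "roll": 3}
  ]
}}

```text
t: 12.32
tcp_pos: [0.5677, 0.1615, 0.1268]
orientation: [-0.646, 1.472, 0.645]
wrist_force: [-2.5, -0.4, 6.3]
grip_width: 0.0133
```

```bash
python3 -c "
from h import *
m()"
```

```text
t 12.32 yaw 47.33 F [-2.5 -0.4  6.3] M [-0.313  0.443 -0.055] j6 0.534
```

Request:
{"fn": "send_rows", "kwargs": {
  "targets": [
    {"travel": [0, 0, 0], "roll": 1.5},
    {"travel": [0, 0, 0], "roll": 3},
    {"travel": [0, 0, 0], "roll": 3}
  ]
}}

```text
t: 12.57
tcp_pos: [0.5677, 0.1614, 0.1268]
orientation: [-0.605, 1.484, 0.605]
wrist_force: [-1.3, -1.1, 6.7]
grip_width: 0.0132
```

```bash
python3 -c "
from h import *
m()"
```

```text
t 12.57 yaw 44.33 F [-1.3 -1.1  6.7] M [-0.279  0.456 -0.03 ] j6 0.533
```

Request:
{"fn": "send_rows", "kwargs": {
  "targets": [
    {"travel": [0, 0, 0], "roll": 1.5},
    {"travel": [0, 0, 0], "roll": 3},
    {"travel": [0, 0, 0], "roll": 3}
  ]
}}

```text
t: 12.82
tcp_pos: [0.5677, 0.1614, 0.1268]
orientation: [-0.565, 1.496, 0.564]
wrist_force: [-2.5, -0.9, 6.0]
grip_width: 0.0129
```

```bash
python3 -c "
from h import *
m()"
```

```text
t 12.82 yaw 41.33 F [-2.5 -0.9  6. ] M [-0.267  0.426 -0.036] j6 0.533
```

Request:
{"fn": "send_rows", "kwargs": {
  "targets": [
    {"travel": [0, 0, 0], "roll": 1.5},
    {"travel": [0, 0, 0], "roll": 3},
    {"travel": [0, 0, 0], "roll": 3}
  ]
}}

```text
t: 13.07
tcp_pos: [0.5677, 0.1615, 0.1269]
orientation: [-0.524, 1.506, 0.523]
wrist_force: [-1.7, -1.5, 6.9]
grip_width: 0.0135
```

```bash
python3 -c "
from h import *
m()"
```

```text
t 13.07 yaw 38.34 F [-1.7 -1.5  6.9] M [-0.334  0.406  0.036] j6 0.532
```

Request:
{"fn": "send_rows", "kwargs": {
  "targets": [
    {"travel": [0, 0, 0], "roll": 1.5},
    {"travel": [0, 0, 0], "roll": 3},
    {"travel": [0, 0, 0], "roll": 3}
  ]
}}

```text
t: 13.32
tcp_pos: [0.5677, 0.1615, 0.1269]
orientation: [-0.483, 1.516, 0.483]
wrist_force: [-1.6, -2.0, 6.1]
grip_width: 0.0134
```

```bash
python3 -c "
from h import *
m()"
```

```text
t 13.32 yaw 35.33 F [-1.6 -2.   6.1] M [-0.32   0.43  -0.014] j6 0.531
```

Request:
{"fn": "send_rows", "kwargs": {
  "targets": [
    {"travel": [0, 0, 0], "roll": 1.5},
    {"travel": [0, 0, 0], "roll": 3},
    {"travel": [0, 0, 0], "roll": 3}
  ]
}}

```text
t: 13.57
tcp_pos: [0.5677, 0.1614, 0.1268]
orientation: [-0.442, 1.525, 0.442]
wrist_force: [-2.6, -1.1, 6.2]
grip_width: 0.0133
```

```bash
python3 -c "
from h import *
m()"
```

```text
t 13.57 yaw 32.33 F [-2.6 -1.1  6.2] M [-0.275  0.433 -0.068] j6 0.531
```

Request:
{"fn": "send_rows", "kwargs": {
  "targets": [
    {"travel": [0, 0, 0], "roll": 1.5},
    {"travel": [0, 0, 0], "roll": 3},
    {"travel": [0, 0, 0], "roll": 3}
  ]
}}

```text
t: 13.82
tcp_pos: [0.5675, 0.1614, 0.1269]
orientation: [-0.402, 1.533, 0.401]
wrist_force: [-3.3, -1.1, 7.0]
grip_width: 0.0133
```

```bash
python3 -c "
from h import *
m()"
```

```text
t 13.82 yaw 29.34 F [-3.3 -1.1  7. ] M [-0.375  0.679 -0.001] j6 0.611
```

Joint-6 torque jumps to 0.611, so the stop was met near 66°. Next I'll use smaller 2° steps until the crest.

Request:
{"fn": "send_rows", "kwargs": {
  "targets": [
    {"travel": [0, 0, 0], "roll": 1},
    {"travel": [0, 0, 0], "roll": 2},
    {"travel": [0, 0, 0], "roll": 2}
  ]
}}

```text
t: 14.07
tcp_pos: [0.5675, 0.1614, 0.1269]
orientation: [-0.375, 1.538, 0.374]
wrist_force: [-3.2, -1.5, 6.5]
grip_width: 0.0128
```

```bash
python3 -c "
from h import *
m()"
```

```text
t 14.07 yaw 27.38 F [-3.2 -1.5  6.5] M [-0.378  0.642  0.144] j6 0.518
```

Request:
{"fn": "send_rows", "kwargs": {
  "targets": [
    {"travel": [0, 0, 0], "roll": 1},
    {"travel": [0, 0, 0], "roll": 2},
    {"travel": [0, 0, 0], "roll": 2}
  ]
}}

```text
t: 14.32
tcp_pos: [0.5675, 0.1614, 0.1269]
orientation: [-0.348, 1.543, 0.347]
wrist_force: [-3.8, -1.2, 7.1]
grip_width: 0.0133
```

```bash
python3 -c "
from h import *
m()"
```

```text
t 14.32 yaw 25.38 F [-3.8 -1.2  7.1] M [-0.361  0.65   0.172] j6 0.577
```

Request:
{"fn": "send_rows", "kwargs": {
  "targets": [
    {"travel": [0, 0, 0], "roll": 1},
    {"travel": [0, 0, 0], "roll": 2},
    {"travel": [0, 0, 0], "roll": 2}
  ]
}}

```text
t: 14.57
tcp_pos: [0.5674, 0.1614, 0.1269]
orientation: [-0.32, 1.547, 0.32]
wrist_force: [-3.9, -1.6, 7.6]
grip_width: 0.0131
```

```bash
python3 -c "
from h import *
m()"
```

```text
t 14.57 yaw 23.36 F [-3.9 -1.6  7.6] M [-0.38   0.717 -0.037] j6 0.322
```

The moment climbed to about 0.17 N m and then fell sharply, so the first click came between yaw 25.4° and 23.4°. I'll turn 3° more to be well past the crest (next one at +11°) and check.

Request:
{"fn": "send_rows", "kwargs": {
  "targets": [
    {"travel": [0, 0, 0], "roll": 1.5},
    {"travel": [0, 0, 0], "roll": 3},
    {"travel": [0, 0, 0], "roll": 3},
    {"travel": [0, 0, 0], "roll": 3}
  ]
}}

```text
t: 14.9
tcp_pos: [0.5675, 0.1614, 0.1269]
orientation: [-0.28, 1.553, 0.279]
wrist_force: [-3.7, -2.6, 6.9]
grip_width: 0.013
```

```bash
python3 -c "
from h import *
m()"
```

```text
t 14.9 yaw 20.41 F [-3.7 -2.6  6.9] M [-0.352  0.686 -0.008] j6 0.062
```

Request:
{"fn": "send_rows", "kwargs": {
  "targets": [
    {"travel": [0, 0, 0], "roll": 1},
    {"travel": [0, 0, 0], "roll": 2},
    {"travel": [0, 0, 0], "roll": 2}
  ]
}}

```text
t: 15.15
tcp_pos: [0.5675, 0.1614, 0.1269]
orientation: [-0.252, 1.556, 0.251]
wrist_force: [-2.8, -1.8, 7.5]
grip_width: 0.0132
```

```bash
python3 -c "
from h import *
m()"
```

```text
t 15.15 yaw 18.37 F [-2.8 -1.8  7.5] M [-0.328  0.667  0.079] j6 0.432
```

Request:
{"fn": "send_rows", "kwargs": {
  "targets": [
    {"travel": [0, 0, 0], "roll": 1},
    {"travel": [0, 0, 0], "roll": 2},
    {"travel": [0, 0, 0], "roll": 2}
  ]
}}

```text
t: 15.4
tcp_pos: [0.5675, 0.1614, 0.1269]
orientation: [-0.225, 1.559, 0.224]
wrist_force: [-3.4, -2.4, 6.7]
grip_width: 0.0131
```

```bash
python3 -c "
from h import *
m()"
```

```text
t 15.4 yaw 16.38 F [-3.4 -2.4  6.7] M [-0.338  0.652  0.084] j6 0.516
```

The moment falls and then climbs again, which is the ratchet rising toward its second crest: one click done. I'll let go and retreat straight up.

Request:
{"fn": "send_rows", "kwargs": {
  "targets": [
    {"travel": [-0.04, 0, 0], "roll": 0},
    {"travel": [-0.04, 0, 0], "roll": 0},
    {"travel": [-0.04, 0, 0], "roll": 0},
    {"travel": [-0.04, 0, 0], "roll": 0},
    {"travel": [-0.04, 0, 0], "roll": 0},
    {"travel": [-0.04, 0, 0], "roll": 0},
    {"travel": [-0.04, 0, 0], "roll": 0},
    {"travel": [-0.04, 0, 0], "roll": 0}
  ],
  "claw": 0.1
}}

```text
t: 16.07
tcp_pos: [0.5675, 0.1615, 0.1269]
orientation: [-0.225, 1.559, 0.225]
wrist_force: [-0.4, 0.2, -0.1]
grip_width: 0.0472
```

Request:
{"fn": "send_rows", "kwargs": {
  "targets": [
    {"travel": [-1, 0, 0], "roll": 0},
    {"travel": [-3, 0, 0], "roll": 0},
    {"travel": [-6, 0, 0], "roll": 0},
    {"travel": [-9, 0, 0], "roll": 0},
    {"travel": [-11, 0, 0], "roll": 0},
    {"travel": [-12, 0, 0], "roll": 0},
    {"travel": [-12, 0, 0], "roll": 0},
    {"travel": [-12, 0, 0], "roll": 0}
  ]
}}

```text
t: 16.73
tcp_pos: [0.5677, 0.1616, 0.2473]
orientation: [-0.225, 1.558, 0.225]
wrist_force: [-0.5, 0.4, -0.9]
grip_width: 0.0473
```

Request:
{"fn": "send_rows", "kwargs": {
  "targets": [
    {"travel": [0, 2, -4], "roll": 0},
    {"travel": [0, 4, -8], "roll": 0},
    {"travel": [0, 5, -12], "roll": 0},
    {"travel": [0, 5, -15], "roll": 0},
    {"travel": [0, 5, -15], "roll": 0},
    {"travel": [0, 5, -15], "roll": 0},
    {"travel": [0, 5, -15], "roll": 0}
  ]
}}

```text
t: 17.32
tcp_pos: [0.4097, 0.1671, 0.2466]
orientation: [-0.225, 1.559, 0.225]
wrist_force: [-1.1, -0.2, 0.4]
grip_width: 0.0466
```

```bash
python3 - <<'E'
from h import *
pose()
t=read_camera("top")[:,:,::-1];s=read_camera("scene")[:,:,::-1]
c=lambda im,u,v:cv2.resize(im[v-25:v+25,u-25:u+25],(400,400),interpolation=cv2.INTER_CUBIC)
cv2.imwrite("pics/crop6.png",np.vstack([np.hstack([c(t,208,243),c(s,363,200)]),np.hstack([cv2.resize(x,(267,200)) for x in(t,s)]+[np.zeros((200,266,3),np.uint8)])]))
# expected seated positions
for z in(.156,.1195): print(z,proj("top",[.5675,.1614,z]),proj("scene",[.5675,.1614,z]))
E
```

```text
t 17.3167 tcp [0.4097 0.1671 0.2466] yaw z 16.43 j [ 0.203  0.117 -0.197  1.257 -0.     1.487] F [-1.13 -0.23  0.36] M [ 0.034  0.005 -0.021] w 0.0466
0.156 [200.9897391  240.82689414] [364.42715833 189.10954399]
0.1195 [204.95469414 242.36449876] [363.51182399 200.61508884]
```

View pics/crop6.png

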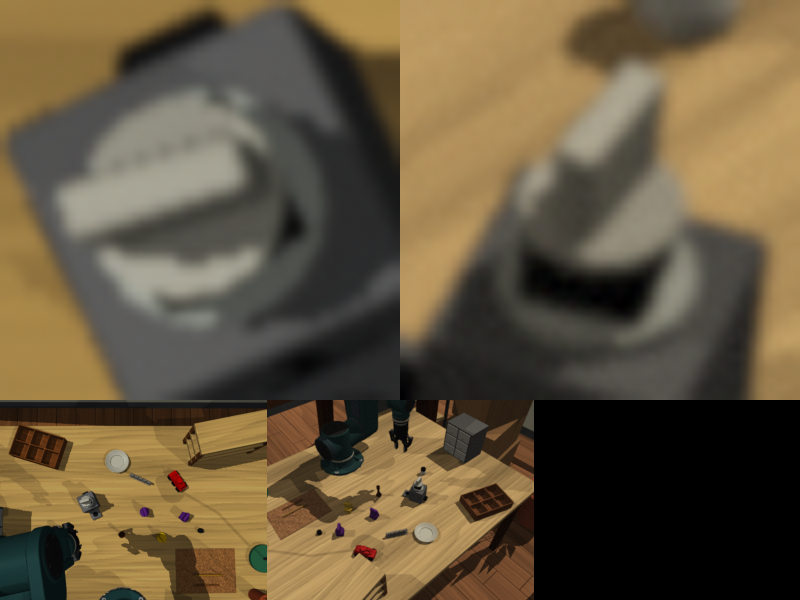

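The cap sits on the collar, upright, with its wing-top centre at (202,241) against (201,240.8) expected. The bystanders are in place. As a last check I'll compare the hub edge with the wing to measure the slip.

```bash
python3 - <<'E'
from h import *
T=lambda x,y:(338+x/8-.5,175+y/8-.5)
def ang(n,p,q,z,f=T):
    d=onz(n,*f(*q),z)-onz(n,*f(*p),z);return np.degrees(np.arctan2(d[1],d[0])).round(1),np.linalg.norm(d).round(4)
print("hub front",ang("scene",(122,293),(232,321),.091)); print("hub right",ang("scene",(232,321),(262,255),.091))
Tt=lambda x,y:(183+x/8-.5,218+y/8-.5)
print("wing top",ang("top",(65,212),(242,160),.156,Tt), "scene",ang("scene",(170,150),(238,68),.156))
E
```

```text
hub front (np.float64(30.3), np.float64(0.0331))
hub right (np.float64(119.0), np.float64(0.0282))
wing top (np.float64(-73.8), np.float64(0.0417)) scene (np.float64(107.8), np.float64(0.0387))
```

The wing sits 12 to 14° clockwise of the hub, a slip of about 0.22 rad. That is one click, well inside 0.11 to 0.5. Handing in.

```bash
python3 -c "
from station import *
print(close_job())"
```

```text
the job is handed in; nothing more can be done
None
```

I set the white cap fully down over the spindle, turned it clockwise until the ratchet clicked once, let go and handed the job in at about 17 s of the 72 s.

- **Seating:** The cap touched the collar at a tool height of 0.1268 m, the height I expected. I pressed on it with about 7 N.
- **Click:** The spindle stopped after about 66° of turning. The moment then rose to at least 0.17 N m, fell sharply, and began rising again.
- **Slip:** In the last picture the wing stands about 0.22 rad clockwise of the hub, inside the 0.11 to 0.5 rad allowed.
- **At the end:** The cap is upright and centred, and the gripper is open and well clear. The other objects look undisturbed, judged by eye in a small overview picture.

- **Refused move:** One move call was refused because its rows lacked a roll value. I sent it again and nothing was affected.
- **Missed peak:** The torque readings came between steps, so they did not catch the full 0.2 to 0.3 N m peak.

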